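# Red coffee scoop off its hook and into the pot

### The arm

A 6-joint arm with a two-finger parallel gripper is mounted at the origin on the work surface. World frame = base frame: x ahead of the robot, y to its left, z up, the work surface at z = 0. Lengths are in m, angles in rad, forces in N, time in s.
With the tool pointing down it reaches from about 0.3 to 0.775 m from the base axis. Payload 14.6 kg.
Tool frame: the origin (TCP) lies on the centre line of the jaws, within the pads' length; the fingertips stand 19 mm ahead of it and the grasp point (between the pads) is the TCP; z points along the fingers, y is the direction in which the jaws open and shut (so a half turn about z gives the same grasp; the last joint's range is limited). The gripper opens to 94 mm and grips with 3 to 60 N. Pads are 16 mm wide; open, the fingers measure 119 mm over their backs; the gripper's body (75 mm by 177 mm) begins 78 mm behind the grasp point.
Start: joints at [-1.276, 0.3, 1.521, -0, 1.321, -0.067], TCP at [0.195, -0.514, 0.19] pointing down, gripper open.
Joint ranges: [-3.03, 3.03], [-0.79, 2.21], [0.23, 2.52], [-1.04, 4.18], [0, 3.07], [-2.55, 2.55]. Speed limits (rad/s): [2.22, 2.22, 2.57, 3.14, 3.14, 3.14].

### API

Orientations are given as [roll, pitch, yaw] about the fixed x, y, z axes, in that order (R = Rz(yaw) Ry(pitch) Rx(roll)).
In Python, from station import ctrl gives the robot as it stands. The module is installed in compiled form; this text tells all that it offers.
- The arm moves only by the shell command python3 -m creep 'ROWS' [FORCE]. ROWS is a JSON object of lists of equal length, an entry for each row: "translation": the shift along the world's x, y, z in mm, a list of three; "yaw": the turn about the world's z in rad; "gripper": the closure in counts, from 0 (fully open) to 255 (shut). A call has 1 to 5 rows; each row is the pose to reach, as a shift and turn from the pose measured when the call began; what a row does not reach only later rows make up. A row lasts 1/12 s, in which the tool goes at most 41.7 mm and 7.16 degrees, less where a joint would pass 70% of its speed; a pose out of reach is approached as far as the arm can. A call with a gripper value outside its range is refused whole. The fingers move at their own pace and stop on an object; FORCE is the grip in N (left out, the last holds). Time passes only in rows, so rows that repeat a pose let the fingers close. It gives the time, the measured TCP pose, the force and the opening at its end, in the units of the state.
- ctrl.get_obs(): the state, without advancing time (a new reading comes with each control period).
- ctrl.camera(name): name is "scene" or "side" or "wrist"; returns a dict with "pixels" (480x640x3 uint8, red, green, blue), "depth" (480x640 float32, m along the optical axis (not along the pixel's ray), 0 where there is no reading), "fx", "fy", "cx", "cy" (pixels), "R" (3x3) and "t" (3): a world point X has camera coordinates R X + t; the wrist camera has in their place "tool_from_camera" (4x4, takes a point from camera to tool coordinates, whose origin is the TCP and whose axes are the flange's). Camera axes: x right, y down, z forward; pixel columns grow to the right and rows downward; lengths in m; the calibration is good to about 2 mm. A picture is of the moment at which its call begins: read the wrist's pose just before it.
- ctrl.hand_in(): hands the job in, once; it reports no verdict.
The state is a dict: "time_s": time; "qpos": joint angles; "joint_vel": joint speeds; "tau": joint torques, N m; "ee_pos": TCP position; "eef_rot": TCP orientation; "force": force on the tool from outside, world axes, zero at the start; "moment": the same for the moment, N m; "grip_width": finger opening in m.
Only numpy, scipy, OpenCV 4.12 (cv2) and the standard library are available. Lean on these libraries where they do the work, as an engineer would, in place of code of your own. Each camera call takes 0.05 s, during which the arm holds its last target. There are 200 camera calls.

### The job

Lift the red-handled coffee scoop up and off its hook and stand it, bowl down, in the cream pot on the tray. Lower it nearly to the bottom of the pot before you let go, and leave the pot upright and the other two scoops hanging on their hooks.

Things in the scene. Friction and masses are not known exactly. Their poses are not given: they have to be found in the camera images.
- scoop_red: Coffee scoop, red handle, 164 mm long, 60 g, hanging from a rack hook. Origin: lowest point of its steel bowl (40 mm wide, 24 deep). z: up the handle; -x: out along the hook, towards the robot; y: along the row. Pinch across y its top tab: 30 mm wide (y), 10 thick, z 142 to 164 mm. Slot below it: z 98 to 142 mm, 20 wide. Lift 25 mm, then 60 mm along its -x clears the hook.
- scoop_black: Same scoop, black handle, same axes, on another hook; leave it. All hang alike: the slot's top edge rests on a level 6 mm wire, whose end, 20 mm to the scoop's -x, turns up to 12 mm above the wire's top. So a scoop must rise 12 to 38 mm (slot height), then go over 35 mm to -x.
- scoop_white: Same scoop, white handle, same axes, on another hook; leave it. The three hooks are 85 mm apart, in any colour order, on a fixed dark steel rack turned up to 0.2 rad; its bar, 12 mm thick and 200 mm above the table, runs 40 mm behind the scoops (+x), with nothing above it.
- pot: Open round cream ceramic pot, 95 mm high, mouth 92 mm across outside and 84 mm inside, floor 6 mm thick, 0.6 kg, loose, standing on the grey tray (floor 6 mm above the table) beside a glass bowl and a white cup on a saucer, both lower than it. Origin: centre of its underside; z up.
Things that resemble listed ones, but are neither listed nor needed, are in the scene too. Of the things that look like the scoop_red, the middle-sized one is meant.

How it is judged:
On the way:
1. the red scoop, still held, has its bowl's lowest point inside the pot, less than 40 mm above the pot's underside (horizontal distance between scoop_red and pot below 0.045 m and z of scoop_red in the frame of pot below 0.04 m and contact force between the fingers and scoop_red above 1 N), for 0.1 s.
At the end, for the whole second after the job is handed in: Red scoop bowl down in the pot, released, at rest (leaning under 45 degrees is fine), its lowest point within 45 mm of the pot's axis and under 40 mm above the pot's underside; pot upright within 8 degrees; black and white scoops within 40 mm of where they hung (horizontal distance between scoop_red and pot below 0.045 m and z of scoop_red in the frame of pot below 0.04 m and angle between scoop_red's own z axis and vertical below 0.8 rad and angle between pot's own z axis and vertical below 0.15 rad and linear speed of scoop_red below 0.03 m/s and distance of each of scoop_black, scoop_white from where it was at the start of the episode below 0.04 m); the robot touches nothing.
It fails at once if the black or the white scoop is moved by more than 40 mm (distance of any of scoop_black, scoop_white from where it was at the start of the episode above 0.04 m).
It also fails if it takes over 45 s, if anything falls off the work surface, if the arm or the gripper's body presses on something with over 40 N, if the wrist force passes 120 N, or if a joint passes its speed limit or range.

## Working session

There is one attempt and no reset: what is moved stays moved. The work goes in short steps, Python scripts to look and compute and a shell command to move; the robot and the scene stay as the last step left them, time stands still between calls to the robot, and variables do not carry over. Pictures are saved under pics/ and viewed, about 8 in all and at most 12, crops included, and the job is handed in when it is done.

```bash
mkdir -p pics; cat > h.py <<'E'
import numpy as np, cv2
from station import ctrl
def shot(n,f):
    c=ctrl.camera(n); cv2.imwrite('pics/'+f+'.png',c['pixels'][:,:,::-1]); np.save('pics/'+f+'.npy',c,allow_pickle=True); return c
def load(f): return np.load('pics/'+f+'.npy',allow_pickle=True).item()
def pts(c):
    v,u=np.mgrid[:480,:640]; d=c['depth']
    P=np.stack([(u-c['cx'])/c['fx']*d,(v-c['cy'])/c['fy']*d,d],-1)
    return (P-c['t'])@c['R']  # R^T (P-t)
E
python3 - <<'E'
from h import *
o=ctrl.get_obs(); print(o['ee_pos'],o['eef_rot'],o['grip_width'])
for n in('scene','side'):
    c=shot(n,n); print(n,c['fx'],-c['R'].T@c['t'],c['R'][2])
E
```

```text
[ 0.19457542 -0.51412252  0.18968878] [-3.14041733e+00 -7.34896335e-05  3.61791526e-01] 0.09394564379540168
scene 592.7486068722147 [ 1.01155167 -0.84928702  1.28396355] [-0.41335986  0.50533967 -0.75747306]
side 454.82207013268743 [-0.22167315  0.53443586  0.5936233 ] [ 0.60162161 -0.5861484  -0.54266148]
```

View pics/scene.png

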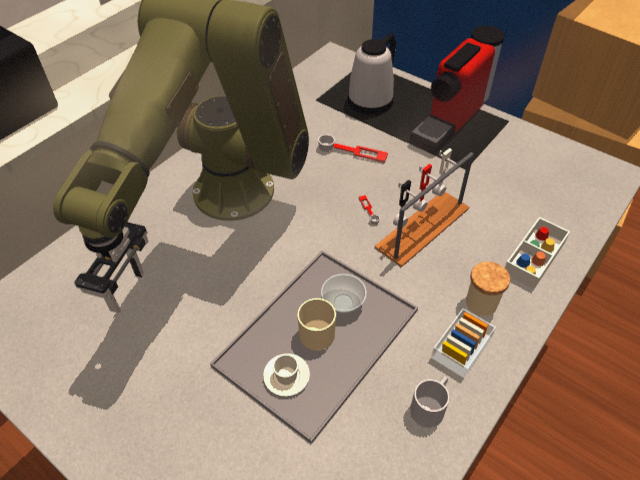

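View pics/side.png

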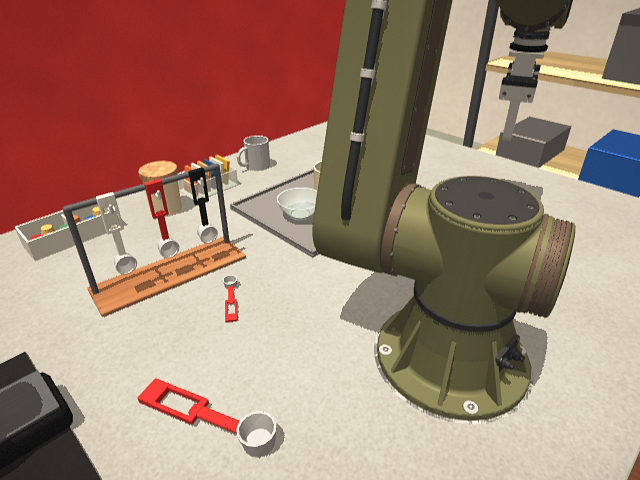

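```bash
python3 - <<'E'
from h import *
s=load('side'); sc=load('scene')
crop=cv2.resize(s['pixels'][150:350,50:270],None,fx=2.3,fy=2.3,interpolation=cv2.INTER_CUBIC)
crop2=cv2.resize(sc['pixels'][120:280,310:480],(489,460),interpolation=cv2.INTER_CUBIC)
im=np.hstack([crop,crop2[:, :290]]); cv2.imwrite('pics/crop.png',im[:,:,::-1]); print(im.shape)
for n,c in(('side',s),('scene',sc)):
    P=pts(c); a=c['pixels'].astype(int); r,g,b=a[...,0],a[...,1],a[...,2]
    ok=(c['depth']>0)&(P[...,0]<.9)&(P[...,0]>-.1)
    m=((r>110)&(g<60)&(b<60)&ok&(P[...,2]<.3)).astype(np.uint8)
    k,l,st,_=cv2.connectedComponentsWithStats(m)
    for i in range(1,k):
        if st[i,4]<25: continue
        p=P[l==i]; print(n,'red',st[i],p.min(0).round(3),p.max(0).round(3),np.median(p,0).round(3))
# rack things: region
P=pts(s);a=s['pixels'].astype(int);z=P[...,2]
box=np.zeros((480,640),bool);box[150:260,60:240]=1
R=box&(s['depth']>0)&(P[...,0]<.8)&(a[...,0]>110)&(a[...,1]<60)
q=P[R&(z>.1)];print('red',len(q),q.min(0),q.max(0),np.percentile(q,[2,50,98],axis=0).round(4))
top=q[q[:,2]>q[:,2].max()-.02];print('toptab',top.mean(0),top.min(0),top.max(0))
u,sv,vt=np.linalg.svd(top-top.mean(0));print(vt,sv)
# bar: dark pts z 0.18-0.21
D=box&(a.max(-1)<110)&(z>.185)&(z<.215)&(P[...,0]<.8);q=P[D];print('bar',len(q),q.mean(0))
if len(q)>5:
    l=cv2.fitLine(q[:,:2].astype(np.float32),cv2.DIST_HUBER,0,.01,.01).ravel();print(l,np.arctan2(l[1],l[0]),q.min(0),q.max(0))
# pot rim in scene
P=pts(sc);z=P[...,2];box=np.zeros((480,640),bool);box[290:355,290:345]=1
q=P[box&(z>.094)&(z<.108)];print('rim',len(q),q.min(0),q.max(0),(q.min(0)+q.max(0))/2)
print(cv2.minEnclosingCircle(q[:,:2].astype(np.float32)))
E
```

```text
(460, 796, 3)
side red [145 181  24  59 501] [0.513 0.111 0.019] [0.762 0.238 0.225] [0.517 0.224 0.175]
side red [138 379  99  54 591] [0.131 0.342 0.004] [0.299 0.418 0.021] [0.235 0.381 0.014]
scene red [439  38  56  39 710] [ 0.018  0.621 -0.202] [0.417 1.288 0.261] [0.39  0.729 0.238]
scene red [333 144  54  13 198] [ 0.127  0.324 -0.002] [0.292 0.41  0.025] [0.202 0.356 0.015]
scene red [423 164   9   7  31] [0.516 0.203 0.213] [0.527 0.238 0.228] [0.522 0.219 0.223]
scene red [360 196   8   6  29] [0.329 0.193 0.001] [0.356 0.219 0.011] [0.338 0.208 0.005]
scene red [362 202  10  13  43] [ 0.347  0.162 -0.005] [0.395 0.203 0.013] [0.375 0.181 0.007]
scene red [540 227   9   8  51] [0.811 0.369 0.017] [0.84  0.408 0.042] [0.826 0.381 0.037]
red 501 [0.5125304  0.04436824 0.10199788] [0.77708111 0.2383039  0.22545171] [[0.5138 0.2092 0.1061]
 [0.5172 0.2237 0.1747]
 [0.5225 0.2375 0.2244]]
toptab [0.51666457 0.22427311 0.21600733] [0.5125304  0.20800426 0.20560145] [0.52580996 0.23795406 0.22545171]
[[-0.15902489 -0.98715645  0.01527176]
 [-0.02105241 -0.01207448 -0.99970546]
 [ 0.98705009 -0.15929956 -0.01886187]] [0.1146515  0.07289406 0.01979076]
bar 633 [0.54720724 0.22139675 0.20046098]
[0.13082077 0.991406   0.5487509  0.16775724] 1.4395995 [0.48782286 0.0700736  0.18507801] [0.58085753 0.36700056 0.21490864]
rim 236 [ 0.47478577 -0.29807533  0.09407117] [ 0.5667797  -0.20552153  0.10630299] [ 0.52078274 -0.25179843  0.10018708]
((0.5209584832191467, -0.2517603933811188), 0.04782770946621895)
```

View pics/crop.png

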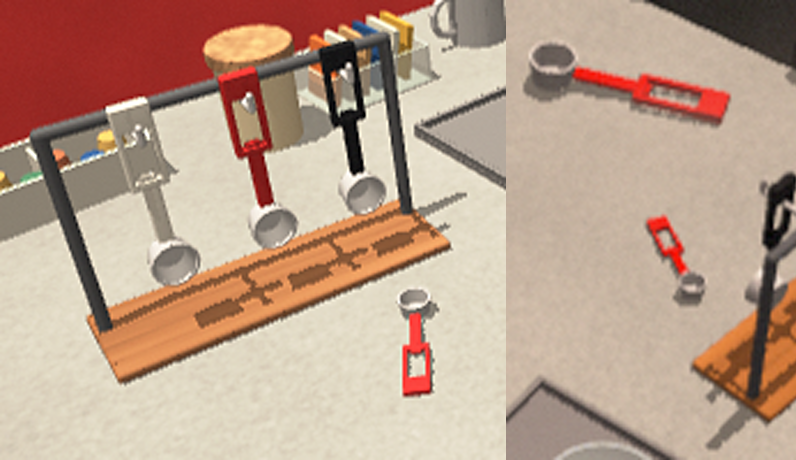

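Three red scoops appear: a large one lying at scene (360,152), a small one lying at (368,208), and the middle-sized one hanging at (425,178). The crop confirms that the hanging one sits on the middle hook, between white and black. Its tab centre is about (0.522, 0.223), its top is at z 0.226, and the rack yaw is about -0.145. The pot axis is about (0.521, -0.252). I'm setting out above the scoop.

```bash
python3 -m creep '{"translation":[[10,15,35],[30,50,70],[45,90,100],[60,130,130],[75,170,150]],"yaw":[-0.1,-0.2,-0.3,-0.4,-0.5],"gripper":[90,90,90,90,90]}' 20
python3 -m creep '{"translation":[[16,37,0],[32,74,0],[48,111,0],[64,148,0],[80,185,0]],"yaw":[0,0,0,0,0],"gripper":[90,90,90,90,90]}'
python3 -m creep '{"translation":[[16,37,0],[32,74,0],[48,111,0],[64,148,0],[80,185,0]],"yaw":[0,0,0,0,0],"gripper":[90,90,90,90,90]}'
```

```text
time_s: 0.52
ee_pos: [0.2581, -0.3736, 0.3225]
eef_rot: [-3.141, -0.0, -0.144]
force: [0.7, -0.1, 1.1]
grip_width: 0.0642
time_s: 0.93
ee_pos: [0.3381, -0.1868, 0.3224]
eef_rot: [-3.141, -0.0, -0.144]
force: [1.3, 0.0, 0.2]
grip_width: 0.0608
time_s: 1.35
ee_pos: [0.4183, 0.0004, 0.3225]
eef_rot: [-3.141, -0.001, -0.144]
force: [1.3, -0.2, -0.1]
grip_width: 0.0608
```

```bash
python3 -m creep '{"translation":[[17,36,0],[34,74,0],[52,111,0],[70,148,0],[87,185,0]],"yaw":[0,0,0,0,0],"gripper":[90,90,90,90,90]}'
python3 -m creep '{"translation":[[10,20,0],[17,37,0],[17,37,0],[17,37,0]],"yaw":[0,0,0,0],"gripper":[90,90,90,90]}'
cat > w.py <<'E'
from h import *
import sys
from scipy.spatial.transform import Rotation as Ro
o=ctrl.get_obs(); c=shot('wrist',sys.argv[1])
T=np.eye(4);T[:3,:3]=Ro.from_euler('xyz',o['eef_rot']).as_matrix();T[:3,3]=o['ee_pos']
W=T@c['tool_from_camera']; c['R']=W[:3,:3].T; c['t']=-c['R']@W[:3,3]
np.save('pics/'+sys.argv[1]+'.npy',c,allow_pickle=True)
P=pts(c);a=c['pixels'].astype(int);z=P[...,2]
print(o['ee_pos'].round(4),o['eef_rot'].round(3))
m=(a[...,0]>90)&(a[...,1]<60)&(a[...,2]<60)&(z>.21)&(z<.24)
v,u=np.nonzero(m);q=P[m];print('red top',len(q),q.mean(0).round(4),np.percentile(q,[3,97],axis=0).round(4),u.mean(),v.mean())
if len(q)>20:
  r=cv2.minAreaRect(q[:,:2].astype(np.float32)*1000);print(r)
E
python3 w.py w1
```

```text
time_s: 1.77
ee_pos: [0.5057, 0.1876, 0.3221]
eef_rot: [-3.141, -0.0, -0.144]
force: [0.9, -0.4, 0.7]
grip_width: 0.0605
time_s: 2.1
ee_pos: [0.5225, 0.2249, 0.3212]
eef_rot: [3.141, 0.001, -0.142]
force: [-0.3, -0.5, 0.9]
grip_width: 0.0608
[0.5225 0.2249 0.3212] [ 3.141e+00  1.000e-03 -1.420e-01]
red top 658 [0.5212 0.2218 0.223 ] [[0.5152 0.2088 0.2117]
 [0.5258 0.235  0.2267]] 319.69908814589667 220.2629179331307
((519.8978881835938, 222.2480926513672), (28.009685516357422, 10.080082893371582), 81.41522979736328)
```

View pics/w1.png

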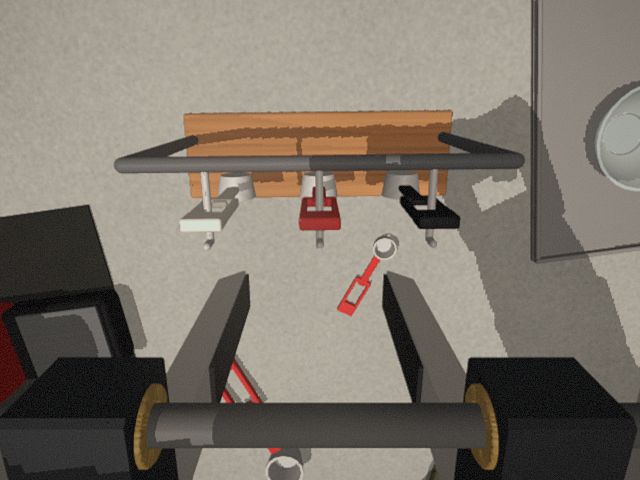

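The wrist view shows the red tab at (320,212), square to the jaws. White is at (208,220) and black at (430,215), so there is clearance on both sides. The correction is (-2, -3) mm, then down 105.

```bash
python3 -m creep '{"translation":[[-2,-3,-25],[-2,-3,-55],[-2,-3,-80],[-2,-3,-98],[-2,-3,-105]],"yaw":[0,0,0,0,0],"gripper":[90,90,90,90,90]}'
python3 -m creep '{"translation":[[0,0,0],[0,0,0],[0,0,0],[0,0,0],[0,0,0]],"yaw":[0,0,0,0,0],"gripper":[190,230,255,255,255]}' 25
python3 -m creep '{"translation":[[0,0,0],[0,0,0],[0,0,0]],"yaw":[0,0,0],"gripper":[255,255,255]}'
```

```text
time_s: 2.57
ee_pos: [0.5195, 0.2198, 0.2145]
eef_rot: [3.14, 0.003, -0.145]
force: [0.8, 0.8, 0.7]
grip_width: 0.0608
time_s: 2.98
ee_pos: [0.5197, 0.2198, 0.2155]
eef_rot: [3.141, 0.002, -0.145]
force: [-0.7, -0.6, -0.6]
grip_width: 0.0309
time_s: 3.23
ee_pos: [0.5198, 0.2199, 0.2157]
eef_rot: [3.141, 0.001, -0.145]
force: [-0.1, 0.7, -0.6]
grip_width: 0.0111
```

The opening is 11 mm where 30 was expected, so the tab is not held as planned. I'm looking before I move.

```bash
python3 w.py w2; python3 - <<'E'
from h import *
s=shot('side','s2'); w=load('w2')
A=cv2.resize(s['pixels'][130:300,60:260],(480,408),interpolation=cv2.INTER_CUBIC)
B=cv2.resize(w['pixels'][40:440,160:480],(320,400));B=np.vstack([B,np.zeros((8,320,3),np.uint8)])
cv2.imwrite('pics/c2.png',np.hstack([A,B])[:,:,::-1])
E
```

```text
[0.5198 0.2199 0.2157] [ 3.141e+00  1.000e-03 -1.450e-01]
red top 1019 [0.5225 0.2209 0.2206] [[0.5158 0.2092 0.2108]
 [0.5259 0.2345 0.2265]] 312.0323846908734 273.4425907752699
((521.7073974609375, 222.18441772460938), (28.26795196533203, 12.785346984863281), 76.08082580566406)
```

View pics/c2.png

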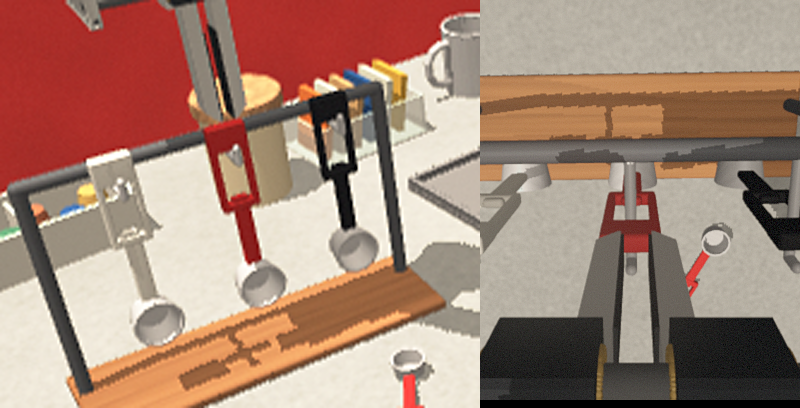

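```bash
python3 - <<'E'
from h import *
for f,b in(('s2',(125,200,125,165)),('w2',(180,340,240,400))):
    c=load(f);P=pts(c);a=c['pixels'].astype(int);v0,v1,u0,u1=b
    for v in range(v0,v1,5 if f=='s2' else 10):
        print(f,v,[(u,*(P[v,u]*1000).astype(int),*a[v,u]) for u in range(u0,u1,6 if f=='s2' else 24) if 0.4<P[v,u,0]<.62 and P[v,u,2]>.15])
c=ctrl.camera('scene');P=pts(c);a=c['pixels'].astype(int)
for v in range(140,190,3): print(v,[(u,*(P[v,u]*1000).astype(int),a[v,u,0],a[v,u,1]) for u in range(412,440,4) if .4<P[v,u,0]<.62 and P[v,u,2]>.15])
E
```

```text
s2 125 [(125, np.int64(500), np.int64(254), np.int64(344), np.int64(174), np.int64(164), np.int64(151)), (131, np.int64(493), np.int64(248), np.int64(344), np.int64(28), np.int64(31), np.int64(33)), (137, np.int64(489), np.int64(239), np.int64(343), np.int64(34), np.int64(34), np.int64(35)), (143, np.int64(487), np.int64(230), np.int64(341), np.int64(30), np.int64(32), np.int64(32)), (149, np.int64(489), np.int64(220), np.int64(338), np.int64(141), np.int64(108), np.int64(57)), (155, np.int64(487), np.int64(210), np.int64(336), np.int64(29), np.int64(31), np.int64(33)), (161, np.int64(484), np.int64(202), np.int64(335), np.int64(25), np.int64(33), np.int64(34))]
s2 130 [(125, np.int64(535), np.int64(243), np.int64(324), np.int64(162), np.int64(71), np.int64(64)), (131, np.int64(494), np.int64(249), np.int64(336), np.int64(34), np.int64(33), np.int64(37)), (137, np.int64(490), np.int64(241), np.int64(335), np.int64(26), np.int64(28), np.int64(30)), (143, np.int64(488), np.int64(232), np.int64(333), np.int64(111), np.int64(34), np.int64(34)), (149, np.int64(510), np.int64(212), np.int6
[... 14887 characters left out ...]
 np.int64(161), np.int64(114), np.int64(47)), (436, np.int64(561), np.int64(202), np.int64(206), np.int64(98), np.int64(91))]
185 [(420, np.int64(516), np.int64(206), np.int64(166), np.int64(109), np.int64(53)), (424, np.int64(522), np.int64(218), np.int64(159), np.int64(121), np.int64(6)), (432, np.int64(557), np.int64(188), np.int64(204), np.int64(101), np.int64(91)), (436, np.int64(564), np.int64(199), np.int64(199), np.int64(141), np.int64(127))]
188 [(420, np.int64(519), np.int64(202), np.int64(159), np.int64(100), np.int64(29)), (428, np.int64(554), np.int64(174), np.int64(203), np.int64(61), np.int64(58)), (432, np.int64(560), np.int64(187), np.int64(196), np.int64(70), np.int64(65))]
```

All three views agree that the fingertips end at z≈0.233. The reported TCP of 0.2155 would put them at 0.197, so the reported TCP height reads about 36 mm low against the real fingers. x and y agree. The jaws closed in air just above the tab and nothing has moved. I'll reopen, go down 36 mm and close again.

```bash
python3 -m creep '{"translation":[[0,2,0],[0,2,0],[0,2,0],[0,2,0],[0,2,0]],"yaw":[0,0,0,0,0],"gripper":[90,90,90,90,90]}' 25
python3 -m creep '{"translation":[[0,0,0],[0,0,0],[0,0,0],[0,0,0],[0,0,0]],"yaw":[0,0,0,0,0],"gripper":[90,90,90,90,90]}'
python3 -m creep '{"translation":[[0,0,-8],[0,0,-17],[0,0,-26],[0,0,-34],[0,0,-36]],"yaw":[0,0,0,0,0],"gripper":[90,90,90,90,90]}'
python3 -m creep '{"translation":[[0,0,0],[0,0,0],[0,0,0],[0,0,0],[0,0,0]],"yaw":[0,0,0,0,0],"gripper":[190,220,255,255,255]}' 25
python3 -m creep '{"translation":[[0,0,0],[0,0,0],[0,0,0],[0,0,0]],"yaw":[0,0,0,0],"gripper":[255,255,255,255]}'
```

```text
time_s: 3.8
ee_pos: [0.5197, 0.2218, 0.2155]
eef_rot: [3.141, 0.002, -0.145]
force: [0.3, 0.1, -0.2]
grip_width: 0.0309
time_s: 4.22
ee_pos: [0.5197, 0.2218, 0.2154]
eef_rot: [3.141, 0.002, -0.145]
force: [0.8, -0.9, -0.8]
grip_width: 0.0606
time_s: 4.63
ee_pos: [0.5191, 0.2216, 0.1773]
eef_rot: [3.139, 0.004, -0.145]
force: [-0.9, -0.7, 0.1]
grip_width: 0.0607
time_s: 5.05
ee_pos: [0.5192, 0.2217, 0.1777]
eef_rot: [3.14, 0.004, -0.145]
force: [1.2, 0.1, -0.5]
grip_width: 0.0308
time_s: 5.38
ee_pos: [0.5193, 0.2217, 0.1777]
eef_rot: [3.14, 0.004, -0.145]
force: [-0.0, -0.2, -0.1]
grip_width: 0.0298
```

The grip holds at 29.8 mm, which is the tab's width. I'll lift 25 mm, then go 60 mm along the hook.

```bash
python3 -m creep '{"translation":[[0,0,6],[0,0,13],[0,0,20],[0,0,25],[0,0,25]],"yaw":[0,0,0,0,0],"gripper":[255,255,255,255,255]}'
python3 -m creep '{"translation":[[-12,2,0],[-26,4,0],[-40,6,0],[-54,8,0],[-62,9,0]],"yaw":[0,0,0,0,0],"gripper":[255,255,255,255,255]}'
python3 w.py w3; python3 - <<'E'
from h import *
c=shot('side','s3');P=pts(c);a=c['pixels'].astype(int)
m=(a[...,0]>90)&(a[...,1]<60)&(a[...,2]<60)&(P[...,0]<.5)&(P[...,0]>.4)&(P[...,2]>.1)
q=P[m];print('red',len(q),np.percentile(q,[2,50,98],axis=0).round(3))
E
```

```text
time_s: 5.8
ee_pos: [0.5197, 0.2218, 0.2044]
eef_rot: [3.141, 0.001, -0.145]
force: [0.1, -0.9, 0.2]
grip_width: 0.0296
time_s: 6.22
ee_pos: [0.4566, 0.231, 0.2044]
eef_rot: [3.141, 0.002, -0.144]
force: [0.7, 0.8, -0.7]
grip_width: 0.0296
[0.4566 0.231  0.2044] [ 3.141e+00  2.000e-03 -1.440e-01]
red top 870 [0.4606 0.2301 0.2297] [[0.4578 0.2163 0.2117]
 [0.4629 0.2439 0.2395]] 315.56666666666666 288.8448275862069
((458.55194091796875, 230.3166961669922), (29.16080665588379, 6.658929347991943), 82.86028289794922)
red 702 [[0.422 0.177 0.134]
 [0.454 0.232 0.221]
 [0.484 0.295 0.456]]
```

View pics/s3.png

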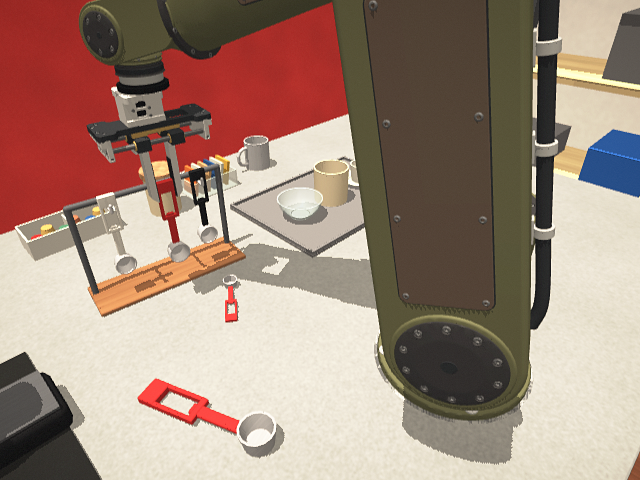

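The picture shows the red scoop at (168,200) in the jaws, clear of the hook, with white (115,225) and black (200,190) still hanging. I'll back off and rise, then cross to the pot.

```bash
python3 -m creep '{"translation":[[-8,0,15],[-16,0,35],[-24,0,55],[-32,0,75],[-40,0,90]],"yaw":[0,0,0,0,0],"gripper":[255,255,255,255,255]}'
python3 -m creep '{"translation":[[0,-15,0],[5,-45,0],[10,-80,0],[18,-115,0],[26,-150,0]],"yaw":[0,0,0,0,0],"gripper":[255,255,255,255,255]}'
python3 -m creep '{"translation":[[8,-35,0],[16,-70,0],[24,-105,0],[32,-140,0],[40,-170,0]],"yaw":[0,0,0,0,0],"gripper":[255,255,255,255,255]}'
python3 -m creep '{"translation":[[8,-35,0],[16,-70,0],[24,-105,0],[30,-135,0],[33,-150,0]],"yaw":[0,0,0,0,0],"gripper":[255,255,255,255,255]}'
python3 w.py w4
python3 - <<'E'
from h import *
for n in('side','scene'):
    c=shot(n,n+'4');P=pts(c);a=c['pixels'].astype(int);z=P[...,2]
    near=np.hypot(P[...,0]-.515,P[...,1]+.245)<.07
    m=(z>.092)&(z<.112)&near&(a[...,0]>a[...,2]+15)
    q=P[m];print(n,'rim',len(q)); print(((q.min(0)+q.max(0))/2).round(4),(q.max(0)-q.min(0)).round(3))
    r=(a[...,0]>90)&(a[...,1]<60)&(a[...,2]<60)&near&(z>.13);q=P[r]
    if len(q): print('red',len(q),np.percentile(q,[1,50,99],axis=0).round(4))
    m=(z>.135)&near&(z<.215)&~r&(a[...,0]-a[...,2]<40);q=P[m]
    if len(q): print('bowl',len(q),np.percentile(q,[1,50,99],axis=0).round(4))
A=load('side4')['pixels'][100:340,240:500];B=load('scene4')['pixels'][180:420,230:490]
cv2.imwrite('pics/c4.png',cv2.resize(np.hstack([A,B])[:,:,::-1],None,fx=1.5,fy=1.5,interpolation=cv2.INTER_CUBIC))
E
```

```text
time_s: 6.73
ee_pos: [0.4176, 0.231, 0.2964]
eef_rot: [-3.141, -0.0, -0.144]
force: [0.0, 0.6, -0.7]
grip_width: 0.0299
time_s: 7.15
ee_pos: [0.4441, 0.0793, 0.2967]
eef_rot: [-3.141, -0.001, -0.144]
force: [-0.3, -0.4, -0.2]
grip_width: 0.03
time_s: 7.57
ee_pos: [0.4846, -0.0936, 0.2967]
eef_rot: [-3.142, -0.001, -0.145]
force: [-0.2, -0.4, -0.6]
grip_width: 0.0297
time_s: 7.98
ee_pos: [0.5178, -0.2474, 0.2959]
eef_rot: [3.141, -0.0, -0.147]
force: [-0.4, 0.9, -1.5]
grip_width: 0.0297
[ 0.5178 -0.2474  0.2959] [ 3.141 -0.    -0.147]
red top 147 [ 0.5202 -0.248   0.2315] [[ 0.519  -0.2533  0.2227]
 [ 0.521  -0.2426  0.2396]] 315.4625850340136 230.05442176870747
((520.1177978515625, -248.02658081054688), (11.903663635253906, 1.531317949295044), 78.71305084228516)
side rim 0Traceback (most recent call last):
  File "<stdin>", line 6, in <module>
    return umr_minimum(a, axis, None, out, keepdims, initial, where)
ValueError: zero-size array to reduction operation minimum which has no identity
```

```bash
python3 - <<'E'
from h import *
shot('scene','scene4')
for n in('scene4','w4'):
    c=load(n);P=pts(c);a=c['pixels'].astype(int);z=P[...,2]
    near=np.hypot(P[...,0]-.515,P[...,1]+.245)<.07
    m=(z>.094)&(z<.106)&near&(a[...,0]>a[...,2]+15)
    q=P[m];print(n,'rim',len(q),((q.min(0)+q.max(0))/2).round(4),(q.max(0)-q.min(0)).round(3),cv2.minEnclosingCircle(q[:,:2].astype(np.float32)))
    r=(a[...,0]>90)&(a[...,1]<60)&(a[...,2]<60)&near&(z>.13);q=P[r]
    if len(q): print('red',len(q),np.percentile(q,[1,50,99],axis=0).round(4))
    m=(z>.135)&near&(z<.215)&~r;q=P[m]
    if len(q): print('bowl',len(q),np.percentile(q,[1,50,99],axis=0).round(4))
A=load('w4')['pixels'][100:480,130:510];B=load('scene4')['pixels'][200:390,220:410]
cv2.imwrite('pics/c4.png',np.hstack([A,cv2.resize(B,(380,380),interpolation=cv2.INTER_CUBIC)])[:,:,::-1])
E
```

```text
scene4 rim 235 [ 0.5213 -0.2519  0.0998] [0.093 0.092 0.012] ((0.5217551589012146, -0.25150126218795776), 0.047559529542922974)
red 264 [[ 0.5152 -0.2638  0.2213]
 [ 0.5217 -0.2476  0.288 ]
 [ 0.5261 -0.2328  0.3434]]
bowl 188 [[ 0.5047 -0.2658  0.182 ]
 [ 0.5253 -0.2556  0.2059]
 [ 0.5329 -0.2342  0.2148]]
w4 rim 1197 [ 0.5211 -0.2495  0.099 ] [0.087 0.091 0.01 ] ((0.5189424157142639, -0.2494487464427948), 0.04606715217232704)
red 4948 [[ 0.5127 -0.2622  0.229 ]
 [ 0.5205 -0.2481  0.3328]
 [ 0.5242 -0.234   0.3448]]
bowl 1266 [[ 0.5044 -0.2647  0.1875]
 [ 0.5237 -0.2496  0.21  ]
 [ 0.5312 -0.2282  0.2149]]
```

View pics/c4.png

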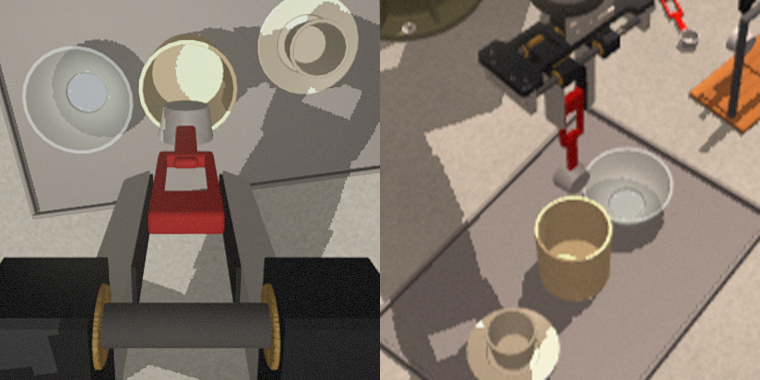

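The wrist view shows the pot mouth (188,85 in the crop) and the bowl (187,122) above it; the bowl only looks offset because of perspective. The scoop hangs vertical with its lowest point at z 0.181. The bowl is at about (0.519, -0.248) and the pot at (0.521, -0.251). I'll shift (+3, -4) and lower 162 mm in stages.

```bash
python3 -m creep '{"translation":[[2,-3,-10],[3,-4,-25],[3,-4,-40],[3,-4,-55],[3,-4,-65]],"yaw":[0,0,0,0,0],"gripper":[255,255,255,255,255]}'
python3 -m creep '{"translation":[[0,0,-10],[0,0,-25],[0,0,-40],[0,0,-52],[0,0,-60]],"yaw":[0,0,0,0,0],"gripper":[255,255,255,255,255]}'
```

```text
time_s: 8.55
ee_pos: [0.5204, -0.2478, 0.2291]
eef_rot: [-3.141, 0.001, -0.146]
force: [1.2, -0.1, -1.6]
grip_width: 0.0299
time_s: 8.97
ee_pos: [0.5202, -0.2473, 0.1676]
eef_rot: [-3.14, 0.002, -0.145]
force: [0.0, -0.4, -0.7]
grip_width: 0.0301
```

```bash
python3 -m creep '{"translation":[[0,-3,-8],[0,-3,-17],[0,-3,-25],[0,-3,-31],[0,-3,-33]],"yaw":[0,0,0,0,0],"gripper":[255,255,255,255,255]}'
python3 -m creep '{"translation":[[0,0,0],[0,0,0],[0,0,0]],"yaw":[0,0,0],"gripper":[255,255,255]}'
python3 - <<'E'
from h import *
c=shot('scene','scene5');P=pts(c);a=c['pixels'].astype(int);z=P[...,2]
near=np.hypot(P[...,0]-.52,P[...,1]+.25)<.07
q=P[(a[...,0]>90)&(a[...,1]<60)&(a[...,2]<60)&near];print(np.percentile(q,[1,50,99],axis=0).round(4))
q=P[(z>.094)&(z<.106)&near&(a[...,0]>a[...,2]+15)];print(((q.min(0)+q.max(0))/2).round(4))
cv2.imwrite('pics/c5.png',cv2.resize(c['pixels'][160:400,200:440],(600,600),interpolation=cv2.INTER_CUBIC)[:,:,::-1])
E
```

```text
time_s: 9.38
ee_pos: [0.52, -0.2502, 0.1336]
eef_rot: [-3.14, 0.003, -0.145]
force: [-0.3, 0.1, -0.5]
grip_width: 0.0295
time_s: 9.63
ee_pos: [0.5202, -0.2502, 0.134]
eef_rot: [-3.14, 0.003, -0.145]
force: [-0.5, 0.6, -0.6]
grip_width: 0.0296
[[ 0.4966 -0.2828  0.0577]
 [ 0.5242 -0.252   0.1273]
 [ 0.548  -0.2212  0.2495]]
[ 0.5212 -0.2512  0.1   ]
```

View pics/c5.png

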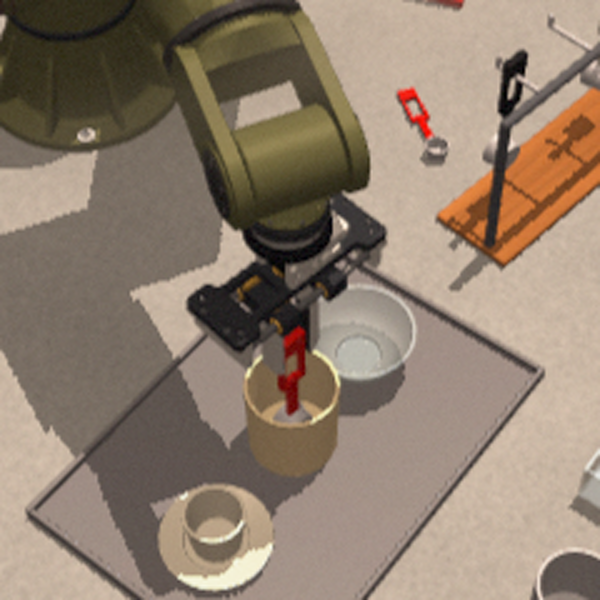

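The scoop stands inside the pot at (292,410 in the crop), still held. Its lowest point is about 13 mm above the pot's underside and the pot has not moved. I'm releasing it and withdrawing straight up.

```bash
python3 -m creep '{"translation":[[0,0,0],[0,0,0],[0,0,0],[0,0,0],[0,0,0]],"yaw":[0,0,0,0,0],"gripper":[150,130,90,60,60]}'
python3 -m creep '{"translation":[[0,0,0],[0,0,0],[0,0,0],[0,0,0],[0,0,0]],"yaw":[0,0,0,0,0],"gripper":[60,60,60,60,60]}'
python3 -m creep '{"translation":[[0,0,10],[0,0,30],[0,0,60],[0,0,90],[0,0,120]],"yaw":[0,0,0,0,0],"gripper":[60,60,60,60,60]}'
python3 -m creep '{"translation":[[-20,10,20],[-50,20,40],[-80,30,50],[-110,50,50],[-120,60,50]],"yaw":[0,0,0,0,0],"gripper":[60,60,60,60,60]}'
python3 -m creep '{"translation":[[0,0,0],[0,0,0],[0,0,0],[0,0,0],[0,0,0]],"yaw":[0,0,0,0,0],"gripper":[60,60,60,60,60]}'
python3 - <<'E'
from h import *
c=shot('scene','scene6');P=pts(c);a=c['pixels'].astype(int);z=P[...,2]
near=np.hypot(P[...,0]-.52,P[...,1]+.25)<.09
m=(a[...,0]>90)&(a[...,1]<60)&(a[...,2]<60)&near;q=P[m];t=q[q[:,2]>q[:,2].max()-.01]
print('red top',t.mean(0),'low',q[q[:,2]<q[:,2].min()+.01].mean(0),len(q))
q=P[(z>.094)&(z<.106)&near&(a[...,0]>a[...,2]+15)];print(((q.min(0)+q.max(0))/2).round(4))
cv2.imwrite('pics/c6.png',cv2.resize(c['pixels'][120:380,220:480],(600,600),interpolation=cv2.INTER_CUBIC)[:,:,::-1])
E
```

```text
time_s: 10.1
ee_pos: [0.5202, -0.2503, 0.1341]
eef_rot: [-3.14, 0.003, -0.145]
force: [0.6, 0.7, -0.3]
grip_width: 0.0597
time_s: 10.52
ee_pos: [0.5202, -0.2503, 0.1341]
eef_rot: [-3.14, 0.003, -0.145]
force: [0.0, -0.1, 0.4]
grip_width: 0.0719
time_s: 10.93
ee_pos: [0.52, -0.2501, 0.2564]
eef_rot: [-3.14, 0.002, -0.145]
force: [0.4, -0.7, 0.1]
grip_width: 0.072
time_s: 11.35
ee_pos: [0.3975, -0.189, 0.3083]
eef_rot: [-3.141, -0.0, -0.146]
force: [0.5, -0.2, 0.4]
grip_width: 0.0719
time_s: 11.77
ee_pos: [0.398, -0.1894, 0.3078]
eef_rot: [-3.141, 0.001, -0.146]
force: [-0.7, 0.5, -0.8]
grip_width: 0.0719
red top [ 0.58053117 -0.26087222  0.16103541] low [ 0.51879926 -0.21043782  0.02167911] 89
[ 0.5207 -0.2518  0.0996]
```

View pics/c6.png

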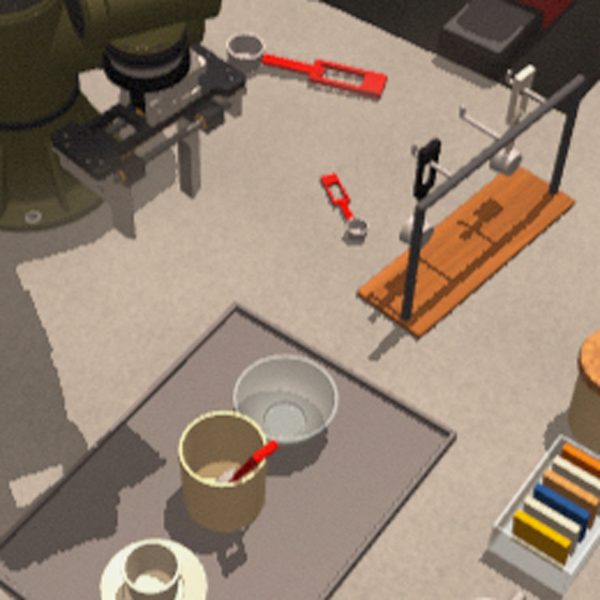

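The red scoop leans at about 27° in the upright, unmoved pot (pot at 222,470 and handle at 262,455 in the crop). Black and white still hang, and the gripper is clear.

```bash
python3 -c "
from station import ctrl
print(ctrl.hand_in())"
```

```text
the job is handed in; nothing more can be done
None
```

The red scoop is standing bowl down in the cream pot, released, and I handed the job in at about 12 s of robot time.

**What I did:** I lifted the middle-sized red scoop off the centre hook and carried it over the tray. I lowered it, still gripped, until its lowest point was about 13 mm above the pot's underside. Then I let go and backed away.

**Last checks:**
- **Scoop:** it leans about 27° against the rim, under the 45° limit. I estimate its lowest point is about 15 mm from the pot's axis; I worked that out from the handle because the bowl was not measured directly. I took that it was at rest from one view about 1 s after release, with no speed measurement.
- **Pot:** it looks upright and its rim is within about 1 mm of where it started.
- **Other scoops:** black and white looked still on their hooks; I did not measure how far they had moved.
- **Robot:** the gripper is clear, and the force readings between moves stayed under 2 N.

**What disagreed:** the reported tool height read about 36 mm lower than the fingers seen in all three cameras. Because of this the first grasp closed on air just above the tab. Nothing moved, and I corrected for the offset before the second grasp, which held.

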